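# Pulse the spice mill, lid the cup and hold its dust cover off

## Robot

A 7-joint arm with a two-finger parallel gripper is mounted at the origin on the work surface. World frame = base frame: x ahead of the robot, y to its left, z up, the work surface at z = 0. Lengths are in m, angles in rad, forces in N, time in s.
With the tool pointing down it reaches from about 0.425 to 1.025 m from the base axis. Payload 9.4 kg.
Tool frame: the origin (TCP) lies at the very end of the fingers, on their centre line; the grasp point (between the pads) lies manip.grasp_offset behind it (manip.grasp_offset is the distance from the TCP to the grasp point, in m); x points along the fingers, y is the direction in which the jaws open and shut, and the axes are right-handed (so a half turn about x gives the same grasp; the last joint's range is limited). The gripper opens to 85 mm and grips with 20 to 120 N. Pads are 22 mm wide; open, the fingers measure 114 mm over their backs; the gripper's body (76 mm by 85 mm) begins 54 mm behind the grasp point. The pads swing forward as they close: fully open they stand 13 mm farther back than shut.
Start: joints at [-1.237, 0.599, -0.003, 1.599, 0.002, 0.943, -0.08], TCP at [0.29, 0.665, 0.207] pointing down, gripper open.
Joint ranges: [-2.57, 2.57], [-0.35, 1.97], [-1.29, 1.29], [0.11, 2.56], [-1.05, 4.19], [0.11, 1.86], [-2.63, 2.63]. Speed limits (rad/s): [2.22, 2.22, 3.01, 3.01, 3.14, 3.14, 3.14].

## Interface

Orientations are given as [roll, pitch, yaw] about the fixed x, y, z axes, in that order (R = Rz(yaw) Ry(pitch) Rx(roll)).
In Python, from bench import manip gives the robot as it stands.
- The arm moves only by the tool carry_out, never from a script. Its argument "rows" is a list of rows, each an object of numbers: "x", "y", "z": the shift along the tool's x, y, z as a fraction of full scale; "ax", "ay", "az": the turn, a rotation vector about the tool's x, y, z as a fraction of full scale. A call has exactly 10 rows; each row shifts and turns the commanded pose from where the row before left it, along the tool's axes as they then stand; what a row does not reach is not made up. Full scale, the value 1, is 60 mm for a shift and 10 degrees for a turn. A row lasts 1/8 s, in which the tool goes at most 62.5 mm and 10.7 degrees, less where a joint would pass 70% of its speed; a pose out of reach is approached as far as the arm can. A call with a number of a shift or a turn outside -1 to 1 is refused whole. A call with a gripper value outside its range is refused whole. "jaw" is the gripper's target within -1 to 1 (shut at 1, half-way at 0, fully open at -1), set as the call begins (left out, the last holds). The fingers move at their own pace and stop on an object; "force" is the grip in N (left out, the last holds). Time passes only in rows, so rows that do not move let the fingers close, or fill a call up. It gives the time, the measured TCP pose, the force and the opening at its end, in the units of the state.
- manip.get_obs(): the state, without advancing time (a new reading comes with each control period).
- manip.get_image(name): name is "scene" or "side" or "wrist"; returns the picture (480x640x3 uint8, red, green, blue); there is no depth.
- manip.camera_info(name): a dict with "vertical_fov" (degrees; the focal length in pixels is half the picture's height over the tangent of half this angle, whatever the lens; pixels are square), "cx", "cy" (the principal point, pixels), "rvec" (rotation vector, rad) and "tvec" (3), from world to camera coordinates, as OpenCV has them. Camera axes: x right, y down, z forward; pixel columns grow to the right and rows downward; lengths in m; the calibration is good to about 2 mm. A picture is of the moment at which its call begins: read the wrist's pose just before it. camera_info takes no time and is no camera call; for the wrist camera it gives the pose at the moment of the call.
- manip.job_done(): hands the job in, once; it reports no verdict.
The state is a dict: "clock": time; "joints": joint angles; "qd": joint speeds; "joint_torque": joint torques, N m; "eef_pos": TCP position; "eef_rot": TCP orientation; "wrist_force": force on the tool from outside, world axes, zero at the start; "torque": the same for the moment, N m; "width": finger opening in m.
Only numpy, scipy, OpenCV 4.12 (cv2) and the standard library are available. Lean on these libraries where they do the work, as an engineer would, in place of code of your own. Each camera call takes 0.05 s, during which the arm holds its last target. There are 200 camera calls.

## Task

Pick up the open copper cup, set it in the spice mill's round well and, still gripping it, press it down until the orange sprung pad is fully depressed, hold it there for a second, then let the pad come back up and leave the cup standing on it. Next take the white shaker lid from its wooden rest with the teal dust cover still sitting on it and lower the two together onto the cup until the lid is fully home. Then lift the teal cover alone, leaving the white lid seated and the cup standing in the mill, and finish while holding the cover upright in the gripper, well clear (about 10 cm) above the lid; do not shift the other kitchen things.

Things in the scene. Friction and masses are not known exactly. Their poses are not given: they have to be found in the camera images.
- mill: spice mill fixed to the counter: round steel base 132 mm wide with a black collar on top, collar top 60 mm above the counter; in the collar's middle a round well 70 mm wide with the orange sprung pad as its floor. Origin: centre of the underside, on the counter; z up; the well is on this axis. It never moves during a run
- mill_pad (a joint): how far the orange pad is pressed down, m: 0 = up (rest), 0.008 = fully depressed. Spring: starts to yield at about 4.9 N and is fully down at about 10.5 N; it comes back up by itself when let go and does not yield to the weight of cup and lids
- pad_top (a point): centre of the orange pad's upper face (67 mm wide); at rest 52 mm above the counter, 8 mm below the collar's top; moves down with the pad
- cup: open round copper-coloured grinding cup, outer width 62 mm, wall 3 mm (mouth 56 mm), height 85 mm, foot tapering to 55 mm over the lowest 6 mm, about 0.18 kg. Stands upright on the counter at the start. Origin: centre of its underside; z up to the mouth
- lid_rest: fixed round wooden rest, 72 mm wide, 25 mm high, on which the lid with its cover waits. Origin: centre of the underside
- lid: white shaker lid (inner), 0.07 kg. Origin: centre of underside; z up. From below: plug 51 mm wide, 0 to 10 mm (tapering to 40 mm at the bottom), goes into the cup; flange 68 mm wide, 10 to 20 mm, 5.5 mm proud of the cover all round: grip it to carry both lids; perforated boss 47 mm wide to 32 mm, under the cover. Home: flange on the cup's rim, lid origin 75 mm above cup origin
- cover: teal dust cover (outer lid), 0.05 kg: upturned cap 57 mm wide, 20 mm high, hollow below (51 mm bore, 16 mm deep), with a round knob 20 mm wide on top, from 20 to 42 mm. Sits loosely over the lid's boss (2 mm play), not fastened. Origin: centre of its lower rim, which rests on the lid's flange 20 mm above the lid's origin; z up
- salt: squat glass salt jar, 44 mm wide, 65 mm high, steel cap; loose, to be left alone. Origin: centre of its underside
- ramekin: small white bowl, 76 mm wide, 42 mm high; loose, to be left alone. Origin: centre of its underside
- spice: amber spice jar with a black cap, 48 mm wide, 85 mm high; loose, to be left alone. Origin: centre of its underside
- mug: blue mug, 78 mm wide, 88 mm high, with a handle; loose, to be left alone. Origin: centre of its underside
- oil: green oil bottle, 64 mm wide, 220 mm high; loose, to be left alone. Origin: centre of its underside
- soap: white soap bottle, 62 mm wide, 170 mm high; loose, to be left alone. Origin: centre of its underside
- spoon: wooden spoon lying flat; loose, to be left alone. Origin: middle of the spoon, lying along its x

How it is judged:
By the outcome, as a careful person would: the job done as asked, in the order asked, and still so for the second after the job is handed in, while the arm keeps its last pose, push and grip.
It also fails if it takes over 66 s, if anything falls off the work surface, if the arm or the gripper's body presses on something with over 40 N, if the wrist force passes 120 N, or if a joint passes its speed limit or range.

## Working session

There is one attempt and no reset: what is moved stays moved. The work goes in short steps, Python scripts to look and compute and a tool call to move; the robot and the scene stay as the last step left them, time stands still between calls to the robot, and variables do not carry over. Pictures are saved under pics/ and viewed, about 8 in all and at most 12, crops included, and the job is handed in when it is done.

Besides the shell and the picture viewer there is one more tool, called as a command line: name --argument value ..., lists and objects as JSON in quotes. carry_out: Moves the arm, as the interface text tells. Its arguments: {"type":"object","properties":{"rows":{"type":"array","items":{"type":"object","properties":{"x":{"type":"number","minimum":-1,"maximum":1},"y":{"type":"number","minimum":-1,"maximum":1},"z":{"type":"number","minimum":-1,"maximum":1},"ax":{"type":"number","minimum":-1,"maximum":1},"ay":{"type":"number","minimum":-1,"maximum":1},"az":{"type":"number","minimum":-1,"maximum":1}}}},"jaw":{"type":"number"},"force":{"type":"number"}},"required":["rows"]}

```bash
mkdir -p pics; ls
python3 - <<'E'
from bench import manip
import cv2
o=manip.get_obs()
for k,v in o.items(): print(k,v)
print(manip.grasp_offset)
for n in("scene","side","wrist"):
    c=manip.camera_info(n);print(n,c)
    cv2.imwrite(f"pics/{n}0.png",manip.get_image(n)[:,:,::-1])
E
```

```text
pics
clock 0.0
joints [-1.23670746  0.60010993 -0.00253548  1.60011094  0.00179642  0.94288843
 -0.07981071]
qd [-0.00079208 -0.00055709  0.00027638 -0.00059264 -0.00174427  0.00023235
  0.00045072]
joint_torque [-8.30419103e-04 -7.76453447e+01  1.56448457e+00 -2.58001596e+01
  1.23382820e-02  9.13424970e-03  1.21630177e-05]
eef_pos [0.28934008 0.66422277 0.20573483]
eef_rot [-1.47758268  1.56928179 -1.8883323 ]
wrist_force [ 0.45500171  0.17805727 -0.07376067]
torque [-0.03025405 -0.02629478 -0.04283232]
width 0.0858242376756099
0.0187
scene {'vertical_fov': 51.618668792147275, 'cx': 320.55903037440834, 'cy': 241.07499681795503, 'rvec': array([ 1.40759433,  2.33542848, -0.73985733]), 'tvec': array([ 0.23969279, -0.36557796,  1.6355629 ])}
side {'vertical_fov': 48.17913136692701, 'cx': 325.20308365634924, 'cy': 238.99471621651315, 'rvec': array([ 2.45346738, -0.34605042,  0.13825178]), 'tvec': array([-0.55335392,  0.16790366,  1.24792767])}
wrist {'vertical_fov': 67.49541457091708, 'cx': 321.8788600579648, 'cy': 232.6151578675724, 'rvec': array([-2.39980296, -1.5722454 , -0.24702553]), 'tvec': array([-0.72393685, -0.03919383,  0.37985384])}
```

View pics/scene0.png

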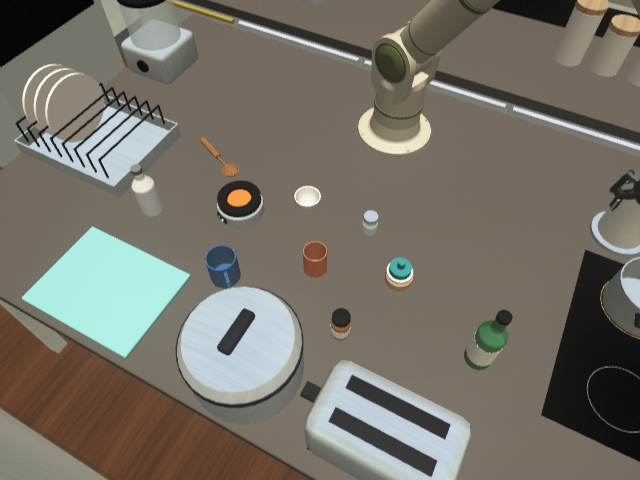

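View pics/side0.png

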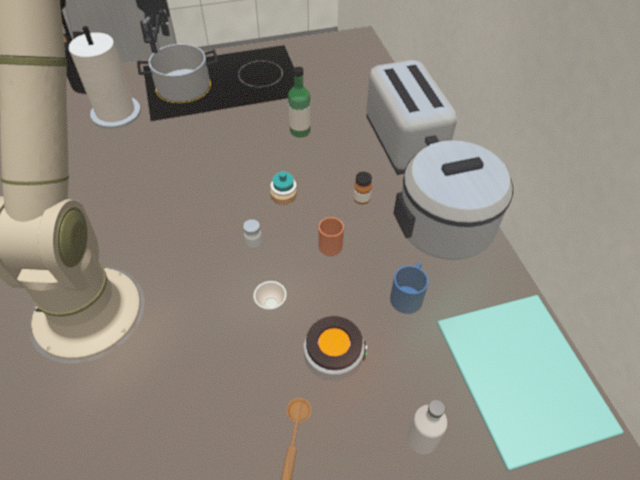

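The scene view shows the mill's orange pad at about (239,198), the cup at (315,260) and the teal cover at (400,272). In the side view they are at about (334,343), (331,236) and (284,185). The cup has free space around it.

```bash
cat > h.py <<'E'
import cv2,numpy as np
from bench import manip
def ray(n,uv,z,c=None):
    c=c or manip.camera_info(n);f=240/np.tan(np.radians(c["vertical_fov"]/2))
    R=cv2.Rodrigues(np.array(c["rvec"]))[0];o=-R.T@c["tvec"]
    d=R.T@np.array([(uv[0]-c["cx"])/f,(uv[1]-c["cy"])/f,1.])
    return o+d*(z-o[2])/d[2],o,d/np.linalg.norm(d)
def proj(c,p):
    f=240/np.tan(np.radians(c["vertical_fov"]/2));R=cv2.Rodrigues(np.array(c["rvec"]))[0]
    q=R@np.array(p)+c["tvec"];return q[:2]/q[2]*f+[c["cx"],c["cy"]]
def tri(a,b):
    (_,o1,d1),(_,o2,d2)=a,b
    s,t=np.linalg.lstsq(np.c_[d1,-d2],o2-o1,rcond=None)[0]
    p,q=o1+s*d1,o2+t*d2;return (p+q)/2,np.linalg.norm(p-q)
HSV=dict(orange=((8,220,200),(20,255,255)),copper=((2,110,60),(11,215,255)),teal=((84,120,60),(96,255,200)))
def blob(im,col,near=None):
    m=cv2.inRange(cv2.cvtColor(im,cv2.COLOR_BGR2HSV),*map(np.array,HSV[col]))
    m=cv2.morphologyEx(m,cv2.MORPH_CLOSE,np.ones((5,5)))
    cs=[c for c in cv2.findContours(m,cv2.RETR_EXTERNAL,2)[0] if cv2.contourArea(c)>40]
    k=(lambda c:-np.hypot(*(np.array(cv2.minEnclosingCircle(c)[0])-near))) if near else cv2.contourArea
    return max(cs,key=k)
def cen(c):
    m=cv2.moments(c);return np.array([m["m10"],m["m01"]])/m["m00"]
E
python3 - <<'E'
from h import *
near=dict(scene=dict(orange=(239,198),copper=(315,260),teal=(400,270)),side=dict(orange=(334,343),copper=(331,236),teal=(284,182)))
for col,z in(("orange",.052),("copper",.0425),("teal",.06)):
    r=[]
    for n in near:
        b=blob(cv2.imread(f"pics/{n}0.png"),col,near[n][col]);p=cen(b);r.append(ray(n,p,z))
        print(col,n,p.round(1),cv2.contourArea(b),cv2.boundingRect(b),r[-1][0].round(4))
    print("  tri",*tri(*r))
for nm,a,b,z in(("salt",(371,213),(252,226),.065),("spice",(341,316),(364,180),.085),("mug",(222,255),(410,280),.088),("ram",(307,194),(270,293),.042),("oil",(505,317),(299,72),.22),("soap",(136,170),(436,409),.17)):
    print(nm,ray("scene",a,z)[0].round(3),ray("side",b,z)[0].round(3))
R=cv2.Rodrigues(manip.camera_info("wrist")["rvec"])[0];print(-R.T@manip.camera_info("wrist")["tvec"],R[2])
from scipy.spatial.transform import Rotation as S
print(S.from_euler("xyz",manip.get_obs()["eef_rot"]).as_matrix().round(3))
E
```

```text
Traceback (most recent call last):
  File "h.py", line 21, in blob
    return max(cs,key=k)
ValueError: max() iterable argument is empty
```

```bash
cat > m.py <<'E'
from h import *
for n,ps in(("scene",[(239,198),(315,268),(400,272)]),("side",[(334,343),(331,245),(284,183)])):
    im=cv2.cvtColor(cv2.imread(f"pics/{n}0.png"),cv2.COLOR_BGR2HSV);print([im[v,u] for u,v in ps])
HSV["orange"]=((8,200,150),(25,255,255))
near=dict(scene=dict(orange=(239,198),copper=(315,260),teal=(400,270)),side=dict(orange=(334,343),copper=(331,236),teal=(284,182)))
for col,z in(("orange",.052),("copper",.0425),("teal",.06)):
    r=[]
    for n in near:
      try:
        b=blob(cv2.imread(f"pics/{n}0.png"),col,near[n][col]);p=cen(b);r.append(ray(n,p,z))
        print(col,n,p.round(1),cv2.contourArea(b),cv2.boundingRect(b),r[-1][0].round(4))
      except ValueError: print("none",n,col)
    if len(r)==2: print("  tri",*tri(*r))
for nm,a,b,z in(("salt",(371,213),(252,226),.065),("spice",(341,316),(364,180),.085),("mug",(222,255),(410,280),.088),("ram",(307,194),(270,293),.042),("oil",(505,317),(299,72),.22),("soap",(136,170),(436,409),.17)):
    print(nm,ray("scene",a,z)[0].round(3),ray("side",b,z)[0].round(3))
R=cv2.Rodrigues(manip.camera_info("wrist")["rvec"])[0];print(-R.T@manip.camera_info("wrist")["tvec"],R[2])
from scipy.spatial.transform import Rotation as S
print(S.from_euler("xyz",manip.get_obs()["eef_rot"]).as_matrix().round(3))
E
python3 m.py
```

```text
[array([ 15, 177, 247], dtype=uint8), array([  8, 146, 126], dtype=uint8), array([ 87, 137, 177], dtype=uint8)]
[array([ 20, 255, 239], dtype=uint8), array([ 10, 127, 142], dtype=uint8), array([ 89, 150, 172], dtype=uint8)]
none scene orange
orange side [333.9 341.6] 610.0 (319, 328, 30, 28) [ 0.5198 -0.2578  0.052 ]
copper scene [314.7 258.7] 708.5 (303, 241, 24, 37) [0.5915 0.0235 0.0425]
copper side [330.4 235.9] 758.5 (319, 217, 25, 39) [0.5982 0.0294 0.0425]
  tri [0.59595007 0.02513889 0.04897598] 0.0016642542902484492
teal scene [400.4 267.1] 302.0 (390, 258, 22, 20) [0.5226 0.2329 0.06  ]
teal side [282.7 180.5] 238.0 (273, 172, 20, 18) [0.5254 0.2323 0.06  ]
  tri [0.52440245 0.23243202 0.06099682] 0.0024050123000259713
salt [0.402 0.096 0.065] [0.415 0.095 0.065]
spice [0.727 0.166 0.085] [0.726 0.153 0.085]
mug [ 0.717 -0.173  0.088] [ 0.723 -0.176  0.088]
ram [ 0.407 -0.101  0.042] [ 0.416 -0.094  0.042]
oil [0.638 0.485 0.22 ] [0.636 0.468 0.22 ]
soap [ 0.639 -0.48   0.17 ] [ 0.633 -0.49   0.17 ]
[0.21629901 0.69583049 0.37294068] [ 0.28203361 -0.12359728 -0.95140988]
[[-0.     0.399  0.917]
 [-0.001  0.917 -0.399]
 [-1.    -0.001  0.   ]]
```

Estimates: cup about (0.596, 0.026), lid about (0.525, 0.232), mill about (0.520, -0.258). Heights and ranges agree with the sizes given. I'll move above the cup, then refine with the wrist camera.

carry_out --rows '[{"y": -0.4,"z": 0.45},{"y": -0.65,"z": 0.75},{"y": -0.65,"z": 0.75},{"y": -0.65,"z": 0.75},{"y": -0.65,"z": 0.75},{"y": -0.65,"z": 0.75},{"y": -0.65,"z": 0.75},{"y": -0.65,"z": 0.75},{"y": -0.65,"z": 0.75},{"y": -0.65,"z": 0.75}]' --jaw -1

```text
invalid input
```

carry_out --rows '[{"y": -0.65,"z": 0.75},{"y": -0.65,"z": 0.75},{"y": -0.3,"z": 0.45},{},{},{},{},{},{},{}]'

```text
invalid input
```

```bash
cat >> h.py <<'E'
from scipy.spatial.transform import Rotation as S
HSV["orange"]=((8,165,150),(25,255,255))
def snap(n,f):
    c=manip.camera_info(n);im=manip.get_image(n)[:,:,::-1].copy();cv2.imwrite("pics/"+f,im);return c,im
def state():
    o=manip.get_obs();print("t",round(o["clock"],2),"tcp",o["eef_pos"].round(4),"F",o["wrist_force"].round(2),"T",o["torque"].round(2),"w",round(o["width"],4))
    R=S.from_euler("xyz",o["eef_rot"]).as_matrix();print(R.round(3));return o,R
def delta(o,R,p): print("tool shift /60mm",(R.T@(np.array(p)-o["eef_pos"])/.06).round(3))
E
python3 - <<'E'
from h import *
o,R=state();c,im=snap("wrist","w1.png");delta(o,R,[.596,.026,.036])
for n in ("scene","side"): pass
print(proj(c,[.596,.026,.085]),proj(c,[.596,.026,0]),proj(c,o["eef_pos"]))
E
```

```text
t 0.15 tcp [0.2894 0.6643 0.2059] F [-0.3  -0.17 -1.39] T [-0.    0.03  0.04] w 0.0853
[[-0.     0.399  0.917]
 [-0.001  0.917 -0.399]
 [-1.    -0.001  0.   ]]
tool shift /60mm [ 2.842 -7.711  8.932]
[-36.06235629 617.5225991 ] [ 17.11785418 543.11528338] [322.71534989 280.17183825]
```

View pics/w1.png

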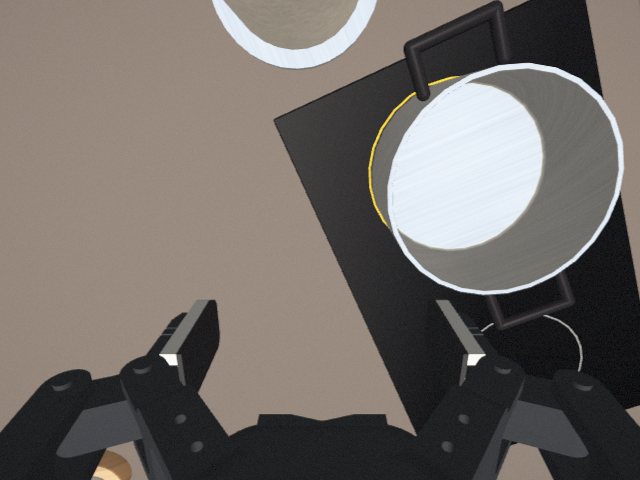

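The wrist view shows only the open fingers (tips near (210,300) and (437,300)) and the pot on the hob, since the arm hasn't moved. Both calls were refused, so I'll give all six numbers in every row.

carry_out --rows '[{"x": 0,"y": -0.4,"z": 0.45,"ax": 0,"ay": 0,"az": 0},{"x": 0,"y": -0.65,"z": 0.75,"ax": 0,"ay": 0,"az": 0},{"x": 0,"y": -0.65,"z": 0.75,"ax": 0,"ay": 0,"az": 0},{"x": 0,"y": -0.65,"z": 0.75,"ax": 0,"ay": 0,"az": 0},{"x": 0,"y": -0.65,"z": 0.75,"ax": 0,"ay": 0,"az": 0},{"x": 0,"y": -0.65,"z": 0.75,"ax": 0,"ay": 0,"az": 0},{"x": 0,"y": -0.65,"z": 0.75,"ax": 0,"ay": 0,"az": 0},{"x": 0,"y": -0.65,"z": 0.75,"ax": 0,"ay": 0,"az": 0},{"x": 0,"y": -0.65,"z": 0.75,"ax": 0,"ay": 0,"az": 0},{"x": 0,"y": -0.65,"z": 0.75,"ax": 0,"ay": 0,"az": 0}]'

```text
clock: 1.45
eef_pos: [0.5365, 0.1466, 0.2067]
eef_rot: [0.913, 1.57, 0.502]
wrist_force: [1.4, 0.3, 0.2]
width: 0.0858
```

carry_out --rows '[{"x": 0,"y": -0.6,"z": 0.7,"ax": 0,"ay": 0,"az": 0},{"x": 0,"y": -0.55,"z": 0.65,"ax": 0,"ay": 0,"az": 0},{"x": 0,"y": -0.31,"z": 0.38,"ax": 0,"ay": 0,"az": 0},{"x": 0,"y": 0,"z": 0,"ax": 0,"ay": 0,"az": 0},{"x": 0,"y": 0,"z": 0,"ax": 0,"ay": 0,"az": 0},{"x": 0,"y": 0,"z": 0,"ax": 0,"ay": 0,"az": 0},{"x": 0,"y": 0,"z": 0,"ax": 0,"ay": 0,"az": 0},{"x": 0,"y": 0,"z": 0,"ax": 0,"ay": 0,"az": 0},{"x": 0,"y": 0,"z": 0,"ax": 0,"ay": 0,"az": 0},{"x": 0,"y": 0,"z": 0,"ax": 0,"ay": 0,"az": 0}]'

```text
clock: 2.7
eef_pos: [0.596, 0.0267, 0.2066]
eef_rot: [0.307, 1.571, -0.103]
wrist_force: [0.3, -0.5, 0.2]
width: 0.0854
```

Run:
```python
from h import *
o,R=state();c,im=snap("wrist","w2.png");delta(o,R,[.596,.026,.036])
print(proj(c,[.596,.026,.085]),proj(c,[.596,.026,0]),proj(c,o["eef_pos"]))
```

```text
t 2.7 tcp [0.596  0.0267 0.2066] F [ 0.26 -0.53  0.21] T [ 0.    0.01 -0.  ] w 0.0854
[[ 0.     0.399  0.917]
 [-0.     0.917 -0.399]
 [-1.     0.     0.   ]]
tool shift /60mm [ 2.844 -0.011  0.004]
[321.58232661 217.09730886] [321.6031883  195.66610324] [322.76802583 280.15721587]
```

View pics/w2.png

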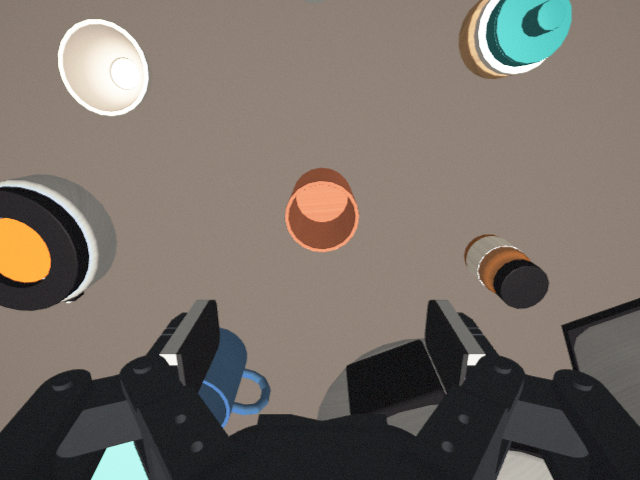

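The cup mouth spans columns 286–358 and rows 182–251, so its centre is about (322,217). That matches the predicted (321.6,217.1), so the cup is at (0.596, 0.026). Descending to grip it.

carry_out --rows '[{"x": 0.4,"y": 0,"z": 0,"ax": 0,"ay": 0,"az": 0},{"x": 0.6,"y": 0,"z": 0,"ax": 0,"ay": 0,"az": 0},{"x": 0.6,"y": 0,"z": 0,"ax": 0,"ay": 0,"az": 0},{"x": 0.6,"y": 0,"z": 0,"ax": 0,"ay": 0,"az": 0},{"x": 0.41,"y": 0,"z": 0,"ax": 0,"ay": 0,"az": 0},{"x": 0.3,"y": 0,"z": 0,"ax": 0,"ay": 0,"az": 0},{"x": 0,"y": 0,"z": 0,"ax": 0,"ay": 0,"az": 0},{"x": 0,"y": 0,"z": 0,"ax": 0,"ay": 0,"az": 0},{"x": 0,"y": 0,"z": 0,"ax": 0,"ay": 0,"az": 0},{"x": 0,"y": 0,"z": 0,"ax": 0,"ay": 0,"az": 0}]'

```text
clock: 4.0
eef_pos: [0.5964, 0.0267, 0.0328]
eef_rot: [0.535, 1.569, 0.124]
wrist_force: [-0.1, -0.6, 0.4]
width: 0.0854
```

carry_out --rows '[{"x": 0,"y": 0,"z": 0,"ax": 0,"ay": 0,"az": 0},{"x": 0,"y": 0,"z": 0,"ax": 0,"ay": 0,"az": 0},{"x": 0,"y": 0,"z": 0,"ax": 0,"ay": 0,"az": 0},{"x": 0,"y": 0,"z": 0,"ax": 0,"ay": 0,"az": 0},{"x": 0,"y": 0,"z": 0,"ax": 0,"ay": 0,"az": 0},{"x": 0,"y": 0,"z": 0,"ax": 0,"ay": 0,"az": 0},{"x": 0,"y": 0,"z": 0,"ax": 0,"ay": 0,"az": 0},{"x": 0,"y": 0,"z": 0,"ax": 0,"ay": 0,"az": 0},{"x": 0,"y": 0,"z": 0,"ax": 0,"ay": 0,"az": 0},{"x": 0,"y": 0,"z": 0,"ax": 0,"ay": 0,"az": 0}]' --jaw 1 --force 60

```text
clock: 5.25
eef_pos: [0.5961, 0.0265, 0.0327]
eef_rot: [0.355, 1.57, -0.056]
wrist_force: [-1.7, -0.4, 6.3]
width: 0.0592
```

Run:
```python
from h import *
near=dict(scene=(239,198),side=(334,343)); r=[]
o,R=state()
for n in near:
    b=blob(cv2.imread(f"pics/{n}0.png"),"orange",near[n]);e=cv2.fitEllipse(cv2.convexHull(b));print(n,cen(b),e,cv2.contourArea(b))
    r.append(ray(n,e[0],.052));print(r[-1][0])
print(tri(*r))
snap("side","s3.png")
delta(o,R,[.52,-.258,.14])
```

```text
t 5.25 tcp [0.5961 0.0265 0.0327] F [-1.71 -0.43  6.28] T [-0.05  0.38  0.02] w 0.0592
[[ 0.     0.399  0.917]
 [-0.     0.917 -0.399]
 [-1.     0.     0.   ]]
scene [238.68493151 197.50171233] ((238.61830139160156, 197.52210998535156), (16.937339782714844, 23.36034393310547), 79.8510513305664) 292.0
[ 0.51581917 -0.26028717  0.052     ]
side [333.77275013 341.71367521] ((333.7643127441406, 341.7791442871094), (27.96147918701172, 32.22161865234375), 94.30657196044922) 663.0
[ 0.51945164 -0.25816235  0.052     ]
(array([ 0.51836037, -0.25902726,  0.05484549]), np.float64(0.0015656140270425406))
tool shift /60mm [-1.789 -4.854  0.731]
```

carry_out --rows '[{"x": -0.5,"y": 0,"z": 0,"ax": 0,"ay": 0,"az": 0},{"x": -0.8,"y": 0,"z": 0,"ax": 0,"ay": 0,"az": 0},{"x": -0.7,"y": -0.48,"z": 0.21,"ax": 0,"ay": 0,"az": 0},{"x": -0.5,"y": -0.8,"z": 0.35,"ax": 0,"ay": 0,"az": 0},{"x": -0.3,"y": -0.9,"z": 0.4,"ax": 0,"ay": 0,"az": 0},{"x": 0,"y": -0.9,"z": 0.4,"ax": 0,"ay": 0,"az": 0},{"x": 0,"y": -0.9,"z": 0.4,"ax": 0,"ay": 0,"az": 0},{"x": 0,"y": -0.6,"z": 0.3,"ax": 0,"ay": 0,"az": 0},{"x": 0,"y": -0.3,"z": 0.15,"ax": 0,"ay": 0,"az": 0},{"x": 0,"y": 0,"z": 0,"ax": 0,"ay": 0,"az": 0}]'

```text
clock: 6.55
eef_pos: [0.6003, -0.2954, 0.1996]
eef_rot: [-3.058, 1.57, 2.813]
wrist_force: [0.1, 1.1, -1.7]
width: 0.0599
```

Run:
```python
from h import *
o,R=state();c,im=snap("wrist","w4.png")
print(proj(c,[.518,-.259,.06]),proj(c,[.518,-.259,.052]))
b=blob(im,"orange",tuple(proj(c,[.518,-.259,.052])));e=cv2.fitEllipse(b);print(cen(b),e,ray("wrist",e[0],.052,c)[0])
```

```text
t 6.55 tcp [ 0.6003 -0.2954  0.1996] F [ 0.05  1.14 -1.73] T [ 0.09 -0.02 -0.  ] w 0.0599
[[-0.001  0.401  0.916]
 [ 0.     0.916 -0.401]
 [-1.    -0.    -0.001]]
[322.84641892 102.90925236] [322.81708932 103.26296182]Traceback (most recent call last):
  File "<stdin>", line 4, in <module>
  File "h.py", line 21, in blob
    return max(cs,key=k)
ValueError: max() iterable argument is empty
```

View pics/w4.png

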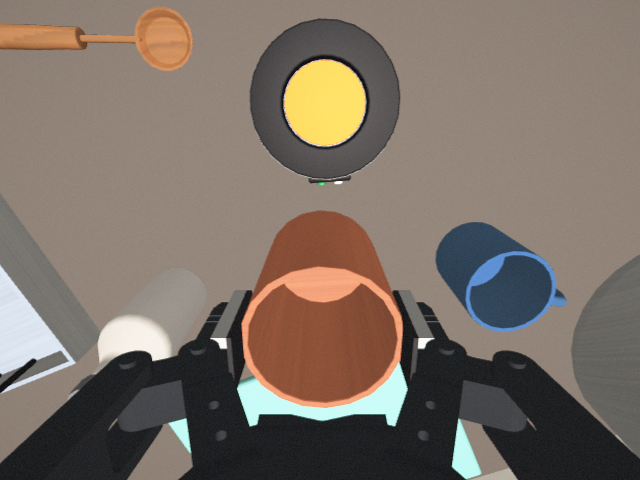

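The pad shows as yellow at about (325,102) inside the dark collar, which spans columns 250–400. The held cup's mouth is centred at about (322,337). I'll measure both in numbers.

Run:
```python
from h import *
c=manip.camera_info("wrist");o,R=state();im=cv2.imread("pics/w4.png");h=cv2.cvtColor(im,cv2.COLOR_BGR2HSV);print(h[102,325],h[60,325],h[290,322],h[270,300])
HSV["p"]=((15,100,180),(32,255,255));b=blob(im,"p",(325,102));e=cv2.fitEllipse(b);print(e,ray("wrist",e[0],.052,c)[0])
m=((h[:,:,2]<85)&(h[:,:,1]<70)).astype(np.uint8);m[185:]=0
cs=max(cv2.findContours(m,0,2)[0],key=cv2.contourArea);hu=cv2.convexHull(cs);hu=hu[hu[:,0,1]<175];e=cv2.fitEllipse(hu);print(e,ray("wrist",e[0],.06,c)[0])
zr=o["eef_pos"][2]-.0327+.085
print("cup rim",ray("wrist",(322.5,337),zr,c)[0],[ray("wrist",(u,337),zr,c)[0] for u in(243,403)])
```

```text
t 6.6 tcp [ 0.6006 -0.2936  0.1996] F [-0.1   1.46 -1.88] T [ 0.07 -0.01 -0.03] w 0.0596
[[-0.001  0.399  0.917]
 [ 0.001  0.917 -0.399]
 [-1.     0.001 -0.001]]
[ 24 149 254] [ 16 167 252] [ 10 125 243] [  9 138 228]
((324.4561767578125, 102.26908874511719), (78.94599914550781, 84.15763092041016), 0.6407402157783508) [ 0.51815373 -0.25558147  0.052     ]
((324.5060119628906, 98.11460876464844), (149.6779022216797, 159.70823669433594), 1.5738893747329712) [ 0.51553822 -0.25447764  0.06      ]
cup rim [ 0.59893546 -0.29311852  0.25190591] [array([ 0.58715511, -0.32010725,  0.25190591]), array([ 0.61087249, -0.26577085,  0.25190591])]
```

carry_out --rows '[{"x": 0,"y": 0.01,"z": -0.25,"ax": 0,"ay": 0,"az": 0},{"x": 0,"y": 0.01,"z": -0.45,"ax": 0,"ay": 0,"az": 0},{"x": 0.15,"y": 0,"z": -0.45,"ax": 0,"ay": 0,"az": 0},{"x": 0.3,"y": 0,"z": -0.25,"ax": 0,"ay": 0,"az": 0},{"x": 0.4,"y": 0,"z": -0.12,"ax": 0,"ay": 0,"az": 0},{"x": 0.4,"y": 0,"z": 0,"ax": 0,"ay": 0,"az": 0},{"x": 0.25,"y": 0,"z": 0,"ax": 0,"ay": 0,"az": 0},{"x": 0.15,"y": 0,"z": 0,"ax": 0,"ay": 0,"az": 0},{"x": 0,"y": 0,"z": 0,"ax": 0,"ay": 0,"az": 0},{"x": 0,"y": 0,"z": 0,"ax": 0,"ay": 0,"az": 0}]'

```text
clock: 7.85
eef_pos: [0.5179, -0.2574, 0.1016]
eef_rot: [0.029, 1.57, -0.382]
wrist_force: [-0.6, 0.3, -1.4]
width: 0.0594
```

Run:
```python
from h import *
o,R=state();delta(o,R,[.5177,-.2573,.0867])
c,im=snap("scene","c5.png");s,im2=snap("side","s5.png")
cv2.imwrite("pics/c5c.png",np.hstack([cv2.resize(a,None,fx=4,fy=4) for a in (im[140:250,190:285],im2[270:380,290:385])]))
```

```text
t 7.85 tcp [ 0.5179 -0.2574  0.1016] F [-0.58  0.28 -1.4 ] T [-0.02  0.02 -0.02] w 0.0594
[[ 0.001  0.399  0.917]
 [-0.     0.917 -0.399]
 [-1.     0.     0.001]]
tool shift /60mm [ 0.248 -0.    -0.004]
```

View pics/c5c.png

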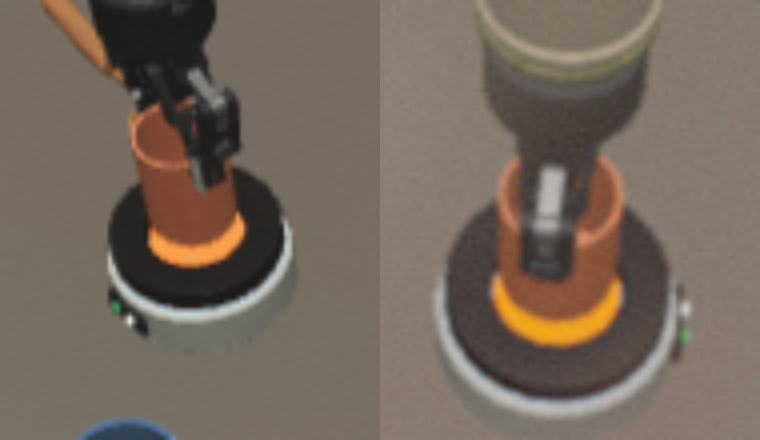

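In both views the cup is centred over the orange pad. Descending and pressing.

carry_out --rows '[{"x": 0.1,"y": 0,"z": 0,"ax": 0,"ay": 0,"az": 0},{"x": 0.1,"y": 0,"z": 0,"ax": 0,"ay": 0,"az": 0},{"x": 0.07,"y": 0,"z": 0,"ax": 0,"ay": 0,"az": 0},{"x": 0.05,"y": 0,"z": 0,"ax": 0,"ay": 0,"az": 0},{"x": 0.05,"y": 0,"z": 0,"ax": 0,"ay": 0,"az": 0},{"x": 0.03,"y": 0,"z": 0,"ax": 0,"ay": 0,"az": 0},{"x": 0.02,"y": 0,"z": 0,"ax": 0,"ay": 0,"az": 0},{"x": 0,"y": 0,"z": 0,"ax": 0,"ay": 0,"az": 0},{"x": 0,"y": 0,"z": 0,"ax": 0,"ay": 0,"az": 0},{"x": 0,"y": 0,"z": 0,"ax": 0,"ay": 0,"az": 0}]'

```text
clock: 9.2
eef_pos: [0.5177, -0.2574, 0.0767]
eef_rot: [0.015, 1.57, -0.396]
wrist_force: [-2.9, 1.4, 11.1]
width: 0.0592
```

Force is 11 N, about 12.5 N counting the cup's weight, at the expected depth. I'll add a little overtravel and hold for over a second.

carry_out --rows '[{"x": 0.02,"y": 0,"z": 0,"ax": 0,"ay": 0,"az": 0},{"x": 0.02,"y": 0,"z": 0,"ax": 0,"ay": 0,"az": 0},{"x": 0,"y": 0,"z": 0,"ax": 0,"ay": 0,"az": 0},{"x": 0,"y": 0,"z": 0,"ax": 0,"ay": 0,"az": 0},{"x": 0,"y": 0,"z": 0,"ax": 0,"ay": 0,"az": 0},{"x": 0,"y": 0,"z": 0,"ax": 0,"ay": 0,"az": 0},{"x": 0,"y": 0,"z": 0,"ax": 0,"ay": 0,"az": 0},{"x": 0,"y": 0,"z": 0,"ax": 0,"ay": 0,"az": 0},{"x": 0,"y": 0,"z": 0,"ax": 0,"ay": 0,"az": 0},{"x": 0,"y": 0,"z": 0,"ax": 0,"ay": 0,"az": 0}]'

```text
clock: 10.45
eef_pos: [0.5181, -0.2577, 0.0764]
eef_rot: [0.028, 1.568, -0.383]
wrist_force: [-7.0, 2.4, 36.1]
width: 0.0599
```

The force jumped to 36 N with almost no travel, so the pad is on its hard stop. I'll hold a little longer, then let it up.

carry_out --rows '[{"x": 0,"y": 0,"z": 0,"ax": 0,"ay": 0,"az": 0},{"x": 0,"y": 0,"z": 0,"ax": 0,"ay": 0,"az": 0},{"x": -0.03,"y": 0,"z": 0,"ax": 0,"ay": 0,"az": 0},{"x": -0.03,"y": 0,"z": 0,"ax": 0,"ay": 0,"az": 0},{"x": -0.03,"y": 0,"z": 0,"ax": 0,"ay": 0,"az": 0},{"x": -0.03,"y": 0,"z": 0,"ax": 0,"ay": 0,"az": 0},{"x": -0.03,"y": 0,"z": 0,"ax": 0,"ay": 0,"az": 0},{"x": -0.02,"y": 0,"z": 0,"ax": 0,"ay": 0,"az": 0},{"x": 0,"y": 0,"z": 0,"ax": 0,"ay": 0,"az": 0},{"x": 0,"y": 0,"z": 0,"ax": 0,"ay": 0,"az": 0}]'

```text
clock: 11.7
eef_pos: [0.5175, -0.2573, 0.0835]
eef_rot: [-2.883, 1.571, 2.989]
wrist_force: [-1.5, 0.5, 3.6]
width: 0.0592
```

carry_out --rows '[{"x": 0,"y": 0,"z": 0,"ax": 0,"ay": 0,"az": 0},{"x": 0,"y": 0,"z": 0,"ax": 0,"ay": 0,"az": 0},{"x": 0,"y": 0,"z": 0,"ax": 0,"ay": 0,"az": 0},{"x": 0,"y": 0,"z": 0,"ax": 0,"ay": 0,"az": 0},{"x": 0,"y": 0,"z": 0,"ax": 0,"ay": 0,"az": 0},{"x": 0,"y": 0,"z": 0,"ax": 0,"ay": 0,"az": 0},{"x": 0,"y": 0,"z": 0,"ax": 0,"ay": 0,"az": 0},{"x": 0,"y": 0,"z": 0,"ax": 0,"ay": 0,"az": 0},{"x": 0,"y": 0,"z": 0,"ax": 0,"ay": 0,"az": 0},{"x": 0,"y": 0,"z": 0,"ax": 0,"ay": 0,"az": 0}]' --jaw -1

```text
clock: 12.95
eef_pos: [0.5176, -0.2572, 0.0836]
eef_rot: [0.851, 1.571, 0.44]
wrist_force: [-0.3, 0.8, 0.3]
width: 0.0856
```

carry_out --rows '[{"x": -0.2,"y": 0,"z": 0,"ax": 0,"ay": 0,"az": 0},{"x": -0.4,"y": 0,"z": 0,"ax": 0,"ay": 0,"az": 0},{"x": -0.5,"y": 0,"z": 0,"ax": 0,"ay": 0,"az": 0},{"x": -0.6,"y": 0,"z": 0,"ax": 0,"ay": 0,"az": 0},{"x": -0.6,"y": 0,"z": 0,"ax": 0,"ay": 0,"az": 0},{"x": -0.4,"y": 0,"z": 0,"ax": 0,"ay": 0,"az": 0},{"x": -0.2,"y": 0,"z": 0,"ax": 0,"ay": 0,"az": 0},{"x": 0,"y": 0,"z": 0,"ax": 0,"ay": 0,"az": 0},{"x": 0,"y": 0,"z": 0,"ax": 0,"ay": 0,"az": 0},{"x": 0,"y": 0,"z": 0,"ax": 0,"ay": 0,"az": 0}]'

```text
clock: 14.2
eef_pos: [0.5171, -0.257, 0.2566]
eef_rot: [-3.092, 1.569, 2.78]
wrist_force: [0.6, 0.7, -0.5]
width: 0.0857
```

Run:
```python
from h import *
o,R=state();c,im=snap("wrist","w6.png")
for z in(.137,.052): print(z,proj(c,[.5177,-.2573,z]))
print("fl",proj(c,o["eef_pos"]))
HSV["cw"]=((2,95,50),(14,215,255))
b=blob(im,"cw",tuple(proj(c,[.5177,-.2573,.137])));print(cv2.boundingRect(b),cv2.contourArea(b))
p=b[:,0,:];low=p[p[:,1]>np.median(p[:,1])];print(cv2.fitEllipse(b))
delta(o,R,[.5245,.2325,.2536])
cv2.imwrite("pics/w6c.png",im[100:380,140:500])
```

```text
t 14.2 tcp [ 0.5171 -0.257   0.2566] F [ 0.6   0.74 -0.51] T [0.01 0.05 0.04] w 0.0857
[[-0.002  0.399  0.917]
 [ 0.001  0.917 -0.399]
 [-1.    -0.    -0.002]]
0.137 [322.35704111 218.4770024 ]
0.052 [322.21946469 196.79741104]
fl [322.74424014 280.17248987]
(285, 165, 75, 89) 5002.5
((321.850341796875, 210.60348510742188), (72.54771423339844, 88.58087158203125), 179.8697509765625)
tool shift /60mm [ 0.054  7.53  -3.144]
```

View pics/w6c.png

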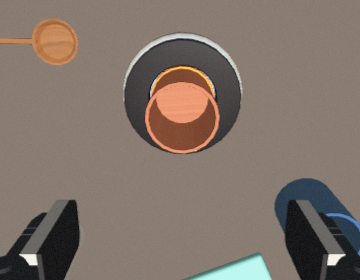

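The cup's mouth centre is at (322.5,218) against a predicted (322.4,218.5), so the cup stands upright and centred at (0.5177, -0.2573). Next, the lid.

carry_out --rows '[{"x": 0,"y": 0.5,"z": -0.2,"ax": 0,"ay": 0,"az": 0},{"x": 0,"y": 0.8,"z": -0.34,"ax": 0,"ay": 0,"az": 0},{"x": 0,"y": 0.9,"z": -0.38,"ax": 0,"ay": 0,"az": 0},{"x": 0.1,"y": 0.9,"z": -0.38,"ax": 0,"ay": 0,"az": 0},{"x": 0.1,"y": 0.9,"z": -0.38,"ax": 0,"ay": 0,"az": 0},{"x": 0.1,"y": 0.9,"z": -0.38,"ax": 0,"ay": 0,"az": 0},{"x": 0.1,"y": 0.9,"z": -0.38,"ax": 0,"ay": 0,"az": 0},{"x": 0.1,"y": 0.9,"z": -0.38,"ax": 0,"ay": 0,"az": 0},{"x": 0.1,"y": 0.6,"z": -0.24,"ax": 0,"ay": 0,"az": 0},{"x": 0.1,"y": 0.23,"z": -0.08,"ax": 0,"ay": 0,"az": 0}]'

```text
clock: 15.5
eef_pos: [0.5247, 0.2349, 0.2147]
eef_rot: [3.109, 1.57, 2.702]
wrist_force: [-0.1, -0.2, -1.0]
width: 0.0856
```

Run:
```python
from h import *
o,R=state();c,im=snap("wrist","w7.png")
for z in(.045,.065,.087): print(z,proj(c,[.5245,.2325,z]))
h=cv2.cvtColor(im,cv2.COLOR_BGR2HSV)
HSV["teal"]=((80,90,40),(100,255,255));b=blob(im,"teal",tuple(proj(c,[.5245,.2325,.06])));print("teal",cv2.boundingRect(b),cv2.fitEllipse(b))
m=((h[:,:,1]<40)&(h[:,:,2]>170)).astype(np.uint8);m[300:]=0
w=max(cv2.findContours(m,0,2)[0],key=cv2.contourArea);w=cv2.convexHull(w);e=cv2.fitEllipse(w);print("white",cv2.boundingRect(w),e)
for z in (.04,.045): print("flange",ray("wrist",e[0],z,c)[0])
cv2.imwrite("pics/w7c.png",im[80:400,120:520])
```

```text
t 15.5 tcp [0.5247 0.2349 0.2147] F [-0.05 -0.19 -1.  ] T [-0.05  0.01 -0.08] w 0.0856
[[-0.001  0.396  0.918]
 [ 0.     0.918 -0.396]
 [-1.     0.    -0.001]]
0.045 [319.87498182 204.49270061]
0.065 [319.76951116 209.6121343 ]
0.087 [319.63829972 215.98099775]
teal (290, 177, 62, 62) ((320.3038330078125, 207.63121032714844), (59.88214874267578, 61.78754806518555), 5.821322441101074)
white (104, 130, 46, 46) ((126.79434204101562, 152.407958984375), (41.700347900390625, 49.329254150390625), 133.90924072265625)
flange [0.40854406 0.08652422 0.04      ]
flange [0.40917285 0.08914803 0.045     ]
```

View pics/w7c.png

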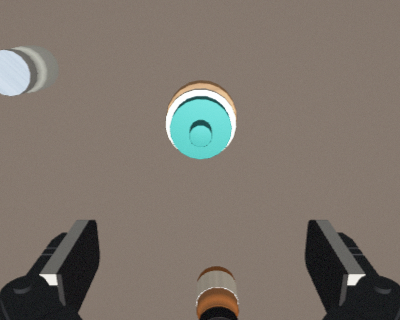

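The teal cover's top disc is centred at about (320.5,209) and the flange at column 321, about 1 px right of the prediction. So the lid is at (0.5249, 0.2333) on its rest. Before going low I'll check where the open fingertips really are.

Run:
```python
from h import *
c=manip.camera_info("wrist");o,R=state();t=o["eef_pos"]
for x in(0,-.006,-.013): print(x,[proj(c,t+R@np.array([x,s*.0427,z])).round(0) for s in(-1,1) for z in(-.011,.011)])
delta(o,R,[.5249,.2333,.025])
```

```text
t 15.55 tcp [0.5245 0.2352 0.214 ] F [ 0.6   1.7  -0.17] T [ 0.09 -0.   -0.04] w 0.0855
[[-0.002  0.396  0.918]
 [ 0.     0.918 -0.396]
 [-1.    -0.    -0.002]]
0 [array([237., 260.]), array([241., 299.]), array([408., 260.]), array([405., 299.])]
-0.006 [array([235., 265.]), array([238., 305.]), array([411., 265.]), array([407., 305.])]
-0.013 [array([231., 271.]), array([235., 312.]), array([414., 271.]), array([411., 312.])]
tool shift /60mm [ 3.15  -0.026  0.023]
```

Run:
```python
from h import *
t=np.array([.5179,-.2574,.1016]);R=np.array([[0,.399,.917],[0,.917,-.399],[-1,0,0]])
for n in("scene","side"):
    c=manip.camera_info(n)
    for x in(0,-.006,-.012,-.02,-.035): print(n,x,[proj(c,t+R@np.array([x,s*.04,0])).round(1) for s in(-1,1)])
c=manip.camera_info("wrist");o=manip.get_obs();t=o["eef_pos"];R=S.from_euler("xyz",o["eef_rot"]).as_matrix()
for x in(-.02,-.025,-.03,-.035,-.04): print(x,[proj(c,t+R@np.array([x,s*.0427,z])).round(0) for s in(-1,1) for z in(-.011,.011)])
```

```text
scene 0 [array([228.8, 178.1]), array([244.8, 195.4])]
scene -0.006 [array([228.4, 176.7]), array([244.6, 193.9])]
scene -0.012 [array([228.1, 175.2]), array([244.3, 192.5])]
scene -0.02 [array([227.7, 173.2]), array([243.9, 190.5])]
scene -0.035 [array([226.8, 169.4]), array([243.2, 186.7])]
side 0 [array([331.3, 347.8]), array([335.7, 313.7])]
side -0.006 [array([331.3, 346.5]), array([335.8, 312.3])]
side -0.012 [array([331.4, 345.1]), array([335.9, 310.8])]
side -0.02 [array([331.5, 343.2]), array([336. , 308.8])]
side -0.035 [array([331.7, 339.6]), array([336.2, 305. ])]
-0.02 [array([228., 277.]), array([231., 320.]), array([418., 277.]), array([414., 320.])]
-0.025 [array([225., 282.]), array([229., 326.]), array([421., 282.]), array([417., 326.])]
-0.03 [array([222., 287.]), array([226., 332.]), array([424., 287.]), array([420., 332.])]
-0.035 [array([218., 293.]), array([223., 339.]), array([427., 293.]), array([423., 339.])]
-0.04 [array([215., 299.]), array([220., 346.]), array([431., 299.]), array([426., 346.])]
```

The visible fingertips look about 30 mm behind the reported TCP. Before gripping the thin flange I'll go partway down and check this.

carry_out --rows '[{"x": 0.3,"y": 0.015,"z": -0.015,"ax": 0,"ay": 0,"az": 0},{"x": 0.5,"y": 0,"z": 0,"ax": 0,"ay": 0,"az": 0},{"x": 0.5,"y": 0,"z": 0,"ax": 0,"ay": 0,"az": 0},{"x": 0.5,"y": 0,"z": 0,"ax": 0,"ay": 0,"az": 0},{"x": 0.4,"y": 0,"z": 0,"ax": 0,"ay": 0,"az": 0},{"x": 0.28,"y": 0,"z": 0,"ax": 0,"ay": 0,"az": 0},{"x": 0,"y": 0,"z": 0,"ax": 0,"ay": 0,"az": 0},{"x": 0,"y": 0,"z": 0,"ax": 0,"ay": 0,"az": 0},{"x": 0,"y": 0,"z": 0,"ax": 0,"ay": 0,"az": 0},{"x": 0,"y": 0,"z": 0,"ax": 0,"ay": 0,"az": 0}]'

```text
clock: 16.8
eef_pos: [0.5251, 0.2335, 0.0675]
eef_rot: [0.85, 1.57, 0.439]
wrist_force: [0.7, -0.1, 0.5]
width: 0.0857
```

Run:
```python
from h import *
o,R=state();t=o["eef_pos"];out=[]
for n in("scene","side"):
    c,im=snap(n,n+"8.png");p=proj(c,[.525,.233,.07]);u,v=(p-[30,40]).astype(int)
    k=6;a=cv2.resize(im[v:v+90,u:u+60],None,fx=k,fy=k)
    for s in(-1,1):
        for x,col in((0,(0,0,255)),(-.013,(0,255,0)),(-.03,(255,0,255))):
            q=((proj(c,t+R@np.array([x,s*.057,0]))-[u,v]+.5)*k).astype(int);cv2.circle(a,tuple(map(int,q)),3,col,-1)
    out.append(a)
cv2.imwrite("pics/t8.png",np.hstack(out))
```

```text
t 16.8 tcp [0.5251 0.2335 0.0675] F [ 0.74 -0.07  0.54] T [-0.03  0.02 -0.03] w 0.0857
[[ 0.001  0.399  0.917]
 [ 0.001  0.917 -0.399]
 [-1.     0.001  0.001]]
```

View pics/t8.png

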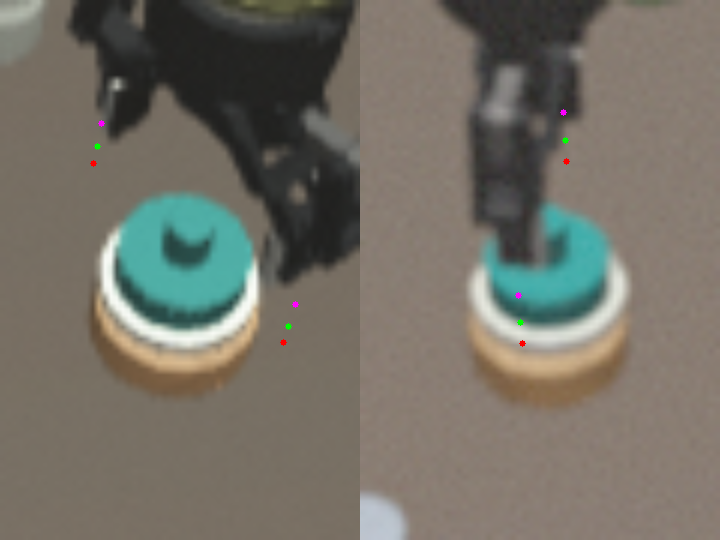

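In both views the open tips end roughly 40 mm above the TCP. That's lower-resolution evidence against the spec, so the finger width will decide it. I'll go to TCP z≈0.027 and close gently: about 65 mm would mean the flange, about 54 mm the cover.

carry_out --rows '[{"x": 0.2,"y": 0,"z": 0,"ax": 0,"ay": 0,"az": 0},{"x": 0.2,"y": 0,"z": 0,"ax": 0,"ay": 0,"az": 0},{"x": 0.15,"y": 0,"z": 0,"ax": 0,"ay": 0,"az": 0},{"x": 0.1,"y": 0,"z": 0,"ax": 0,"ay": 0,"az": 0},{"x": 0.025,"y": 0,"z": 0,"ax": 0,"ay": 0,"az": 0},{"x": 0,"y": 0,"z": 0,"ax": 0,"ay": 0,"az": 0},{"x": 0,"y": 0,"z": 0,"ax": 0,"ay": 0,"az": 0},{"x": 0,"y": 0,"z": 0,"ax": 0,"ay": 0,"az": 0},{"x": 0,"y": 0,"z": 0,"ax": 0,"ay": 0,"az": 0},{"x": 0,"y": 0,"z": 0,"ax": 0,"ay": 0,"az": 0}]'

```text
clock: 18.15
eef_pos: [0.5248, 0.2334, 0.0264]
eef_rot: [0.626, 1.571, 0.216]
wrist_force: [0.1, -0.8, 0.3]
width: 0.0854
```

carry_out --rows '[{"x": 0,"y": 0,"z": 0,"ax": 0,"ay": 0,"az": 0},{"x": 0,"y": 0,"z": 0,"ax": 0,"ay": 0,"az": 0},{"x": 0,"y": 0,"z": 0,"ax": 0,"ay": 0,"az": 0},{"x": 0,"y": 0,"z": 0,"ax": 0,"ay": 0,"az": 0},{"x": 0,"y": 0,"z": 0,"ax": 0,"ay": 0,"az": 0},{"x": 0,"y": 0,"z": 0,"ax": 0,"ay": 0,"az": 0},{"x": 0,"y": 0,"z": 0,"ax": 0,"ay": 0,"az": 0},{"x": 0,"y": 0,"z": 0,"ax": 0,"ay": 0,"az": 0},{"x": 0,"y": 0,"z": 0,"ax": 0,"ay": 0,"az": 0},{"x": 0,"y": 0,"z": 0,"ax": 0,"ay": 0,"az": 0}]' --jaw 1 --force 20

```text
clock: 19.4
eef_pos: [0.5248, 0.2334, 0.0266]
eef_rot: [0.651, 1.571, 0.24]
wrist_force: [-0.9, -0.1, 6.6]
width: 0.0566
```

The width is 56.6 mm, so the pads closed on the cover. The fingertips really are about 30 mm behind the reported TCP, so the pictures were right. I'll measure this more closely, with the tips now against a known object.

Run:
```python
from h import *
o,R=state();t=o["eef_pos"];out=[]
for n in("scene","side"):
    c,im=snap(n,n+"9.png");p=proj(c,[.525,.233,.07]);u,v=(p-[30,40]).astype(int)
    k=8;a=cv2.resize(im[v+10:v+80,u+5:u+53],None,fx=k,fy=k,interpolation=cv2.INTER_CUBIC);u+=5;v+=10
    for s in(-1,1):
        for z,col in((.05,(0,0,255)),(.055,(0,255,0)),(.06,(255,0,255)),(.065,(255,255,0)),(.07,(255,255,255))):
            q=((proj(c,[*(t+R@np.array([0,s*.0285,.011]))[:2],z])-[u,v]+.5)*k).astype(int);cv2.circle(a,tuple(map(int,q)),3,col,-1)
            q=((proj(c,[*(t+R@np.array([0,s*.0285,-.011]))[:2],z])-[u,v]+.5)*k).astype(int);cv2.circle(a,tuple(map(int,q)),3,col,-1)
    out.append(a)
cv2.imwrite("pics/t9.png",np.hstack(out))
```

```text
t 19.4 tcp [0.5248 0.2334 0.0266] F [-0.86 -0.11  6.58] T [-0.17  0.28 -0.  ] w 0.0566
[[ 0.     0.399  0.917]
 [ 0.     0.917 -0.399]
 [-1.     0.     0.   ]]
```

View pics/t9.png

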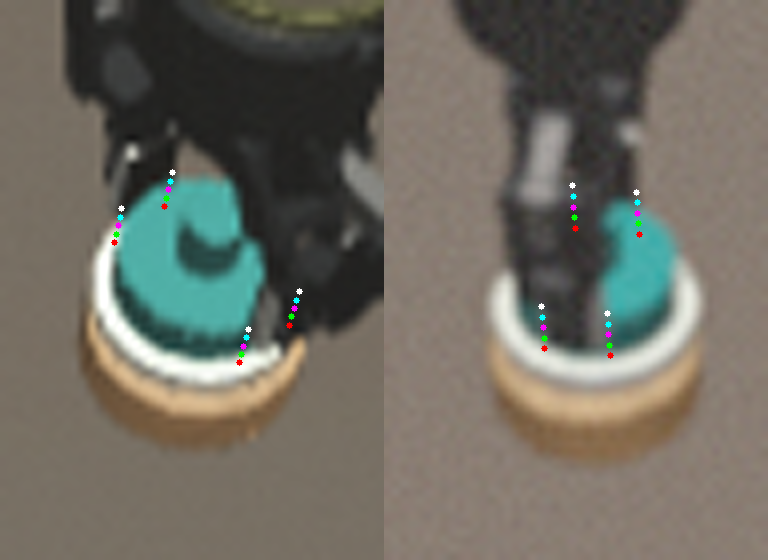

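The fingertip's lower edge is level with the z≈0.050 marks in both views, so the tips are about 24 mm above the TCP at this opening. For the flange (z 0.035–0.045, rest top 0.025) I need TCP z≈0.003. Reopening and descending.

carry_out --rows '[{"x": 0,"y": 0,"z": 0,"ax": 0,"ay": 0,"az": 0},{"x": 0,"y": 0,"z": 0,"ax": 0,"ay": 0,"az": 0},{"x": 0,"y": 0,"z": 0,"ax": 0,"ay": 0,"az": 0},{"x": 0,"y": 0,"z": 0,"ax": 0,"ay": 0,"az": 0},{"x": 0.1,"y": 0,"z": 0,"ax": 0,"ay": 0,"az": 0},{"x": 0.1,"y": 0,"z": 0,"ax": 0,"ay": 0,"az": 0},{"x": 0.1,"y": 0,"z": 0,"ax": 0,"ay": 0,"az": 0},{"x": 0.05,"y": 0,"z": 0,"ax": 0,"ay": 0,"az": 0},{"x": 0.04,"y": 0,"z": 0,"ax": 0,"ay": 0,"az": 0},{"x": 0,"y": 0,"z": 0,"ax": 0,"ay": 0,"az": 0}]' --jaw -1

```text
clock: 20.75
eef_pos: [0.5247, 0.2333, 0.0028]
eef_rot: [-1.947, 1.571, -2.358]
wrist_force: [-0.4, 0.8, 0.8]
width: 0.0856
```

carry_out --rows '[{"x": 0,"y": 0,"z": 0,"ax": 0,"ay": 0,"az": 0},{"x": 0,"y": 0,"z": 0,"ax": 0,"ay": 0,"az": 0},{"x": 0,"y": 0,"z": 0,"ax": 0,"ay": 0,"az": 0},{"x": 0,"y": 0,"z": 0,"ax": 0,"ay": 0,"az": 0},{"x": 0,"y": 0,"z": 0,"ax": 0,"ay": 0,"az": 0},{"x": 0,"y": 0,"z": 0,"ax": 0,"ay": 0,"az": 0},{"x": 0,"y": 0,"z": 0,"ax": 0,"ay": 0,"az": 0},{"x": 0,"y": 0,"z": 0,"ax": 0,"ay": 0,"az": 0},{"x": 0,"y": 0,"z": 0,"ax": 0,"ay": 0,"az": 0},{"x": 0,"y": 0,"z": 0,"ax": 0,"ay": 0,"az": 0}]' --jaw 1 --force 30

```text
clock: 22.0
eef_pos: [0.5249, 0.2334, 0.0033]
eef_rot: [0.672, 1.57, 0.261]
wrist_force: [-1.2, -1.2, 5.4]
width: 0.0663
```

The width is 66.3 mm, which fits the 68 mm flange. Lifting.

carry_out --rows '[{"x": -0.05,"y": 0,"z": 0,"ax": 0,"ay": 0,"az": 0},{"x": -0.15,"y": 0,"z": 0,"ax": 0,"ay": 0,"az": 0},{"x": -0.3,"y": 0,"z": 0,"ax": 0,"ay": 0,"az": 0},{"x": -0.4,"y": 0,"z": 0,"ax": 0,"ay": 0,"az": 0},{"x": -0.5,"y": 0,"z": 0,"ax": 0,"ay": 0,"az": 0},{"x": -0.5,"y": 0,"z": 0,"ax": 0,"ay": 0,"az": 0},{"x": -0.4,"y": 0,"z": 0,"ax": 0,"ay": 0,"az": 0},{"x": -0.3,"y": 0,"z": 0,"ax": 0,"ay": 0,"az": 0},{"x": -0.25,"y": 0,"z": 0,"ax": 0,"ay": 0,"az": 0},{"x": -0.1,"y": 0,"z": 0,"ax": 0,"ay": 0,"az": 0}]' --force 40

```text
clock: 23.25
eef_pos: [0.525, 0.2334, 0.1813]
eef_rot: [0.866, 1.569, 0.455]
wrist_force: [0.1, 0.1, -1.9]
width: 0.0662
```

Run:
```python
from h import *
o,R=state();delta(o,R,[.5177,-.2573,.18]);t=o["eef_pos"]
out=[]
for n in("scene","side"):
    c,im=snap(n,n+"10.png");p=proj(c,t+[0,0,.04]);u,v=(p-[35,45]).astype(int)
    out.append(cv2.resize(im[v:v+90,u:u+70],None,fx=5,fy=5,interpolation=cv2.INTER_CUBIC))
cv2.imwrite("pics/t10.png",np.hstack(out))
```

```text
t 23.25 tcp [0.525  0.2334 0.1813] F [ 0.14  0.09 -1.87] T [0.03 0.04 0.02] w 0.0662
[[ 0.001  0.399  0.917]
 [ 0.001  0.917 -0.399]
 [-1.     0.001  0.001]]
tool shift /60mm [ 0.015 -7.547  3.155]
```

View pics/t10.png

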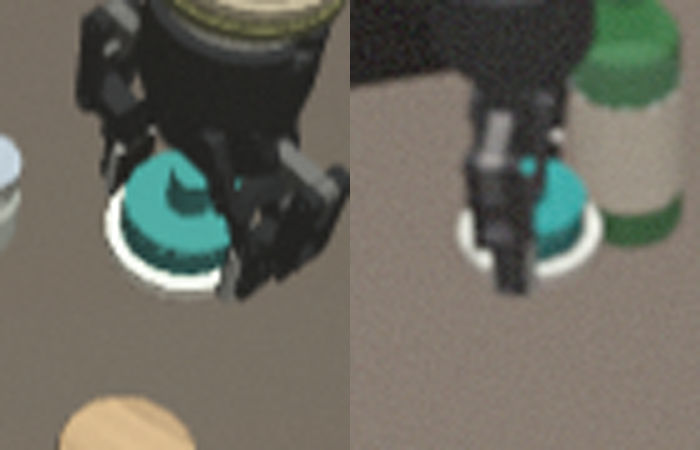

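Both lids are held level and clear of the rest. Carrying them to the cup.

carry_out --rows '[{"x": 0,"y": -0.4,"z": 0.17,"ax": 0,"ay": 0,"az": 0},{"x": 0,"y": -0.75,"z": 0.31,"ax": 0,"ay": 0,"az": 0},{"x": 0,"y": -0.9,"z": 0.375,"ax": 0,"ay": 0,"az": 0},{"x": 0,"y": -0.9,"z": 0.375,"ax": 0,"ay": 0,"az": 0},{"x": 0,"y": -0.9,"z": 0.375,"ax": 0,"ay": 0,"az": 0},{"x": 0,"y": -0.9,"z": 0.375,"ax": 0,"ay": 0,"az": 0},{"x": 0,"y": -0.9,"z": 0.375,"ax": 0,"ay": 0,"az": 0},{"x": 0,"y": -0.9,"z": 0.375,"ax": 0,"ay": 0,"az": 0},{"x": 0,"y": -0.65,"z": 0.27,"ax": 0,"ay": 0,"az": 0},{"x": 0,"y": -0.35,"z": 0.155,"ax": 0,"ay": 0,"az": 0}]'

```text
clock: 24.6
eef_pos: [0.5163, -0.2603, 0.1789]
eef_rot: [-2.656, 1.569, -3.07]
wrist_force: [0.3, 0.8, -1.5]
width: 0.0659
```

carry_out --rows '[{"x": 0,"y": 0,"z": 0,"ax": 0,"ay": 0,"az": 0},{"x": 0,"y": 0,"z": 0,"ax": 0,"ay": 0,"az": 0},{"x": 0.1,"y": 0,"z": 0,"ax": 0,"ay": 0,"az": 0},{"x": 0.15,"y": 0,"z": 0,"ax": 0,"ay": 0,"az": 0},{"x": 0.15,"y": 0,"z": 0,"ax": 0,"ay": 0,"az": 0},{"x": 0.1,"y": 0,"z": 0,"ax": 0,"ay": 0,"az": 0},{"x": 0.05,"y": 0,"z": 0,"ax": 0,"ay": 0,"az": 0},{"x": 0,"y": 0,"z": 0,"ax": 0,"ay": 0,"az": 0},{"x": 0,"y": 0,"z": 0,"ax": 0,"ay": 0,"az": 0},{"x": 0,"y": 0,"z": 0,"ax": 0,"ay": 0,"az": 0}]'

```text
clock: 25.85
eef_pos: [0.5176, -0.2576, 0.1472]
eef_rot: [-0.004, 1.57, -0.415]
wrist_force: [0.3, -0.3, -1.0]
width: 0.0663
```

Run:
```python
from h import *
o,R=state();t=o["eef_pos"]
print("lid origin z",t[2]+.0217)
for n in("scene","side"):
    c,im=snap(n,n+"11.png")
    p=proj(c,[.5177,-.2573,.09]);u,v=(p-[35,35]).astype(int)
    sub=im[v:v+70,u:u+70];h=cv2.cvtColor(sub,cv2.COLOR_BGR2HSV)
    for nm,m in(("copper",cv2.inRange(h,(2,100,50),(12,220,255))),("white",cv2.inRange(h,(0,0,165),(180,50,255)))):
        cs=max(cv2.findContours(m,0,2)[0],key=cv2.contourArea,default=None)
        if cs is not None:
            x,y,w,hh=cv2.boundingRect(cs);print(n,nm,(x+u,x+u+w,y+v,y+v+hh),"cx",x+u+w/2)
    print(" pred cup mid x at rim",proj(c,[.5177,-.2573,.137]),"flange",proj(c,[t[0],t[1],t[2]+.0367]))
delta(o,R,[.5177,-.2573,.127-.0217])
```

```text
t 25.85 tcp [ 0.5176 -0.2576  0.1472] F [ 0.3  -0.34 -1.01] T [-0.    0.02  0.01] w 0.0663
[[ 0.001  0.399  0.917]
 [-0.     0.917 -0.399]
 [-1.    -0.     0.001]]
lid origin z 0.1688699305877538
scene copper (np.int64(224), np.int64(252), np.int64(173), np.int64(207)) cx 238.0
scene white (np.int64(217), np.int64(263), np.int64(196), np.int64(220)) cx 240.0
 pred cup mid x at rim [234.96689697 177.7866909 ] flange [232.39048311 165.41955273]
side copper (np.int64(319), np.int64(351), np.int64(321), np.int64(353)) cx 335.0
side white (np.int64(338), np.int64(353), np.int64(303), np.int64(325)) cx 345.5
 pred cup mid x at rim [333.88837594 321.83487809] flange [334.49387594 310.00243337]
tool shift /60mm [ 0.698  0.006 -0.001]
```

carry_out --rows '[{"x": 0.1,"y": 0,"z": 0,"ax": 0,"ay": 0,"az": 0},{"x": 0.12,"y": 0,"z": 0,"ax": 0,"ay": 0,"az": 0},{"x": 0.12,"y": 0,"z": 0,"ax": 0,"ay": 0,"az": 0},{"x": 0.1,"y": 0,"z": 0,"ax": 0,"ay": 0,"az": 0},{"x": 0.08,"y": 0,"z": 0,"ax": 0,"ay": 0,"az": 0},{"x": 0.06,"y": 0,"z": 0,"ax": 0,"ay": 0,"az": 0},{"x": 0.05,"y": 0,"z": 0,"ax": 0,"ay": 0,"az": 0},{"x": 0.04,"y": 0,"z": 0,"ax": 0,"ay": 0,"az": 0},{"x": 0,"y": 0,"z": 0,"ax": 0,"ay": 0,"az": 0},{"x": 0,"y": 0,"z": 0,"ax": 0,"ay": 0,"az": 0}]'

```text
clock: 27.2
eef_pos: [0.5175, -0.2576, 0.1068]
eef_rot: [0.061, 1.571, -0.349]
wrist_force: [-0.5, 0.1, -0.8]
width: 0.0659
```

No contact yet, with about 1.5 mm to go. Easing down to the rim.

carry_out --rows '[{"x": 0.01,"y": 0,"z": 0,"ax": 0,"ay": 0,"az": 0},{"x": 0.01,"y": 0,"z": 0,"ax": 0,"ay": 0,"az": 0},{"x": 0.01,"y": 0,"z": 0,"ax": 0,"ay": 0,"az": 0},{"x": 0,"y": 0,"z": 0,"ax": 0,"ay": 0,"az": 0},{"x": 0,"y": 0,"z": 0,"ax": 0,"ay": 0,"az": 0},{"x": 0,"y": 0,"z": 0,"ax": 0,"ay": 0,"az": 0},{"x": 0,"y": 0,"z": 0,"ax": 0,"ay": 0,"az": 0},{"x": 0,"y": 0,"z": 0,"ax": 0,"ay": 0,"az": 0},{"x": 0,"y": 0,"z": 0,"ax": 0,"ay": 0,"az": 0},{"x": 0,"y": 0,"z": 0,"ax": 0,"ay": 0,"az": 0}]'

```text
clock: 28.45
eef_pos: [0.5175, -0.2576, 0.1049]
eef_rot: [-0.157, 1.571, -0.567]
wrist_force: [-0.3, -0.5, 2.0]
width: 0.0659
```

The force rose by about 3 N at TCP z 0.105, as predicted for the home position. The lid is home. Releasing, then rising to knob height.

carry_out --rows '[{"x": 0,"y": 0,"z": 0,"ax": 0,"ay": 0,"az": 0},{"x": 0,"y": 0,"z": 0,"ax": 0,"ay": 0,"az": 0},{"x": 0,"y": 0,"z": 0,"ax": 0,"ay": 0,"az": 0},{"x": 0,"y": 0,"z": 0,"ax": 0,"ay": 0,"az": 0},{"x": 0,"y": 0,"z": 0,"ax": 0,"ay": 0,"az": 0},{"x": 0,"y": 0,"z": 0,"ax": 0,"ay": 0,"az": 0},{"x": -0.15,"y": 0,"z": 0,"ax": 0,"ay": 0,"az": 0},{"x": -0.25,"y": 0,"z": 0,"ax": 0,"ay": 0,"az": 0},{"x": -0.25,"y": 0,"z": 0,"ax": 0,"ay": 0,"az": 0},{"x": -0.18,"y": 0,"z": 0,"ax": 0,"ay": 0,"az": 0}]' --jaw -1

```text
clock: 29.7
eef_pos: [0.5178, -0.2577, 0.1564]
eef_rot: [0.034, 1.569, -0.377]
wrist_force: [0.2, 0.2, 0.1]
width: 0.0853
```

Run:
```python
from h import *
o,R=state();r=[]
HSV["teal"]=((80,90,40),(100,255,255))
c,im=snap("wrist","w12.png");print("pred knob top",proj(c,[.5177,-.2573,.189]),"cover top",proj(c,[.5177,-.2573,.167]))
b=blob(im,"teal",tuple(proj(c,[.5177,-.2573,.167])));print("wrist",cv2.boundingRect(b),cv2.fitEllipse(b))
h=cv2.cvtColor(im,cv2.COLOR_BGR2HSV)
x,y,w,hh=cv2.boundingRect(b);sub=cv2.inRange(h,(0,0,190),(180,45,255))[max(y-25,0):y+hh+15,x-30:x+w+30];print("white bbox",cv2.boundingRect(sub),"off",x-30,max(y-25,0))
for n in("scene","side"):
    c,im=snap(n,n+"12.png");b=blob(im,"teal",tuple(proj(c,[.5177,-.2573,.16])));print(n,cen(b),cv2.contourArea(b),proj(c,[.5177,-.2573,.163]))
```

```text
t 29.7 tcp [ 0.5178 -0.2577  0.1564] F [0.21 0.19 0.09] T [ 0.01 -0.02 -0.06] w 0.0853
[[ 0.002  0.399  0.917]
 [-0.001  0.917 -0.399]
 [-1.     0.     0.002]]
pred knob top [323.7642308  313.09003843] cover top [323.51117268 289.25628259]
wrist (263, 224, 116, 116) ((320.8340759277344, 281.9098205566406), (113.87969207763672, 115.47323608398438), 3.150700092315674)
white bbox (27, 0, 125, 95) off 233 199
scene [231.96533333 172.04733333] 250.0 [233.60114887 171.05866105]
side [342.80525687 318.16009558] 139.5 [334.22696662 315.28318657]
```

The cover is where predicted to within 1–3 mm and upright. Gripping the knob.

carry_out --rows '[{"x": 0.03,"y": -0.015,"z": -0.02,"ax": 0,"ay": 0,"az": 0},{"x": 0,"y": 0,"z": 0,"ax": 0,"ay": 0,"az": 0},{"x": 0,"y": 0,"z": 0,"ax": 0,"ay": 0,"az": 0},{"x": 0,"y": 0,"z": 0,"ax": 0,"ay": 0,"az": 0},{"x": 0,"y": 0,"z": 0,"ax": 0,"ay": 0,"az": 0},{"x": 0,"y": 0,"z": 0,"ax": 0,"ay": 0,"az": 0},{"x": 0,"y": 0,"z": 0,"ax": 0,"ay": 0,"az": 0},{"x": 0,"y": 0,"z": 0,"ax": 0,"ay": 0,"az": 0},{"x": 0,"y": 0,"z": 0,"ax": 0,"ay": 0,"az": 0},{"x": 0,"y": 0,"z": 0,"ax": 0,"ay": 0,"az": 0}]' --jaw 1 --force 30

```text
clock: 31.1
eef_pos: [0.516, -0.2579, 0.1529]
eef_rot: [0.057, 1.571, -0.354]
wrist_force: [0.0, 0.2, 0.0]
width: 0.0186
```

carry_out --rows '[{"x": 0,"y": 0,"z": 0,"ax": 0,"ay": 0,"az": 0},{"x": 0,"y": 0,"z": 0,"ax": 0,"ay": 0,"az": 0},{"x": 0,"y": 0,"z": 0,"ax": 0,"ay": 0,"az": 0},{"x": 0,"y": 0,"z": 0,"ax": 0,"ay": 0,"az": 0},{"x": -0.03,"y": 0,"z": 0,"ax": 0,"ay": 0,"az": 0},{"x": -0.06,"y": 0,"z": 0,"ax": 0,"ay": 0,"az": 0},{"x": -0.06,"y": 0,"z": 0,"ax": 0,"ay": 0,"az": 0},{"x": -0.06,"y": 0,"z": 0,"ax": 0,"ay": 0,"az": 0},{"x": -0.06,"y": 0,"z": 0,"ax": 0,"ay": 0,"az": 0},{"x": -0.06,"y": 0,"z": 0,"ax": 0,"ay": 0,"az": 0}]'

```text
clock: 32.35
eef_pos: [0.516, -0.2579, 0.173]
eef_rot: [0.066, 1.571, -0.345]
wrist_force: [0.3, -0.4, -0.4]
width: 0.0185
```

The width is holding at 18.5 mm and about 0.5 N of load appeared. Lifting on to about 11 cm.

carry_out --rows '[{"x": -0.06,"y": 0,"z": 0,"ax": 0,"ay": 0,"az": 0},{"x": -0.12,"y": 0,"z": 0,"ax": 0,"ay": 0,"az": 0},{"x": -0.2,"y": 0,"z": 0,"ax": 0,"ay": 0,"az": 0},{"x": -0.3,"y": 0,"z": 0,"ax": 0,"ay": 0,"az": 0},{"x": -0.3,"y": 0,"z": 0,"ax": 0,"ay": 0,"az": 0},{"x": -0.25,"y": 0,"z": 0,"ax": 0,"ay": 0,"az": 0},{"x": -0.15,"y": 0,"z": 0,"ax": 0,"ay": 0,"az": 0},{"x": -0.1,"y": 0,"z": 0,"ax": 0,"ay": 0,"az": 0},{"x": -0.05,"y": 0,"z": 0,"ax": 0,"ay": 0,"az": 0},{"x": 0,"y": 0,"z": 0,"ax": 0,"ay": 0,"az": 0}]'

```text
clock: 33.6
eef_pos: [0.5159, -0.2579, 0.2643]
eef_rot: [-3.114, 1.57, 2.759]
wrist_force: [-1.2, 0.3, -0.9]
width: 0.018
```

Run:
```python
from h import *
o,R=state();out=[]
for n in("scene","side"):
    c,im=snap(n,n+"13.png");p=proj(c,[.5177,-.2573,.16]);u,v=(p-[40,60]).astype(int)
    b=cv2.resize(im[v:v+120,u:u+80],None,fx=5,fy=5,interpolation=cv2.INTER_CUBIC)
    for q in([.5177,-.2573,.147],[o["eef_pos"][0],o["eef_pos"][1],o["eef_pos"][2]-.1529+.147]):
        d=((proj(c,q)-[u,v]+.5)*5).astype(int);cv2.circle(b,tuple(map(int,d)),3,(255,0,255),-1)
    out.append(b)
cv2.imwrite("pics/t13.png",np.hstack(out))
```

```text
t 33.6 tcp [ 0.5159 -0.2579  0.2643] F [-1.17  0.31 -0.88] T [-0.02 -0.05 -0.02] w 0.018
[[-0.     0.399  0.917]
 [ 0.     0.917 -0.399]
 [-1.    -0.    -0.   ]]
```

View pics/t13.png

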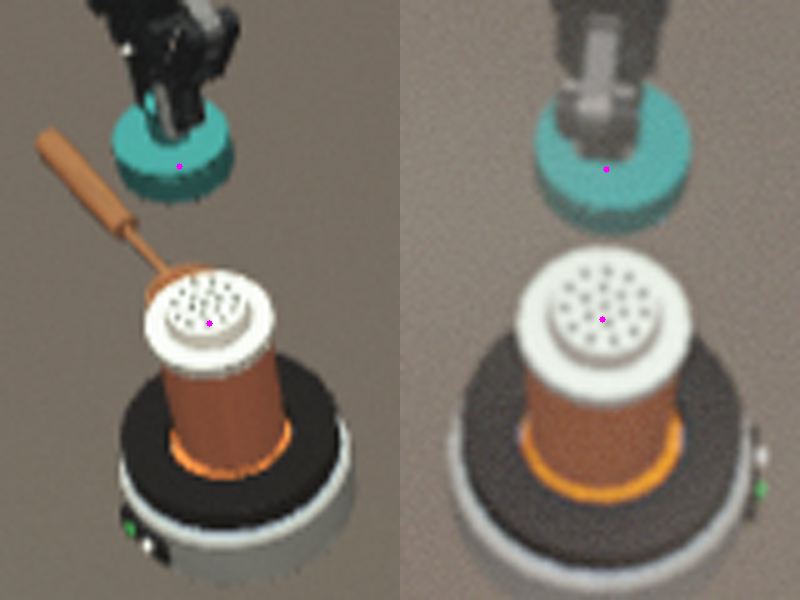

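The lid sits flush and level on the cup, and the cup stands centred on the raised orange pad. The teal cover hangs upright about 11 cm above. Handing in.

Run:
```python
from h import *
c,im=snap("side","side14.png");d=cv2.absdiff(cv2.GaussianBlur(im,(5,5),0),cv2.GaussianBlur(cv2.imread("pics/side0.png"),(5,5),0)).max(2)
for nm,p in(("salt",(252,232)),("spice",(363,188)),("mug",(408,288)),("ram",(270,295)),("oil",(299,110)),("soap",(428,428)),("spoon",(294,440))):
    print(nm,(d[p[1]-20:p[1]+20,p[0]-14:p[0]+14]>40).sum())
manip.job_done()
```

```text
salt 0
spice 281
mug 0
ram 0
oil 630
soap 0
spoon 0
the job is handed in; nothing more can be done
```

Run:
```python
import cv2
for a in("scene12","scene13"):
    d=cv2.absdiff(*[cv2.GaussianBlur(cv2.imread(f"pics/{f}.png"),(5,5),0) for f in("scene0",a)]).max(2)
    for nm,p in(("spice",(341,323)),("oil",(487,340))): print(a,nm,(d[p[1]-20:p[1]+20,p[0]-14:p[0]+14]>40).sum())
```

```text
scene12 spice 0
scene12 oil 0
scene13 spice 0
scene13 oil 0
```

The job is done and handed in at about 34 s of the 66 s allowed.

**What I did:**
- I set the cup in the well and pressed it until the force jumped to 36 N with almost no further travel, so the pad was on its stop. I held it there for over a second, then let the pad up and released the cup.
- I carried the lid and cover together by the flange and lowered them until the lid touched the rim at the predicted height, with about 3 N of contact.
- I then lifted the cover alone by its knob, and the arm finished holding it.

**Last checks:** the final pictures show:
- The white lid sits flush and level on the cup.
- The cup stands centred on the raised orange pad.
- The teal cover is upright in the gripper, about 11 cm above the lid.

**What disagreed:**
- **Finger length:** the fingertips turned out to be about 20–30 mm behind the reported tool point. My first light grip at the lid therefore closed on the cover instead of the flange. I opened, went lower and gripped the flange properly.
- **Cover position:** before the knob grip, the wrist picture put the cover 1–3 mm off the prediction. That was within what the grip could take.
- **Other kitchen things:** the final side view differed from the start at the oil bottle and spice jar, probably because the arm was in front of them. The scene view showed no change at either one. The side view showed no change at the salt, mug, ramekin, soap or spoon.

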